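# Index the setting table three clicks and clamp it

## Task

The goldsmith's indexing table holds a gold ring for stone setting. Turn its dial exactly three clicks clockwise (seen from above) from where it stands now, by pushing on one of its upright posts, and let it rest in that click; then push the orange-handled clamp lever clockwise all the way to its stop, towards the robot. Leave the dial in that click, and do not knock over the mug or the glass jar.

Things in the scene. Friction and masses are not known exactly. Their poses are not given: they have to be found in the camera images.
- dial_centre (a point): Point on the dial's vertical axis, on top of its aluminium disc (118 mm across, 44 mm above the bench). Four upright posts 14 mm thick, one red and three dark steel, stand on the disc 90 degrees apart, 50 mm from the axis, rising 45 mm above it. In the middle, within 26 mm of the axis, low jaws with a gold ring, under 20 mm high. This point does not turn with the dial.
- red_post (a point): Centre of the top face of the red post, 50 mm from the dial's axis, 89 mm above the bench; it turns with the dial. The dark posts stand at 90, 180 and 270 degrees from it round the axis.
- dial (a joint): Dial angle, rad, growing clockwise seen from above; at 0 the red post is on the base's -x side. Click-stops at every multiple of 0.5236 (30 degrees), from 0 to 4.19. Starts at rest in click 0, 0.5236 or 1.0472. A post takes up to about 9 N to push; half-way between clicks the dial springs ahead into the next click; let go, it settles in the nearest.
- lever_grip (a point): Centre of the top of the lever's upright orange handle: 18 mm thick, 45 mm tall, its top 76 mm above the bench. It moves with the lever, 75 mm from the pivot.
- lever_pivot (a point): Pivot (vertical axis) of the clamp lever, 26 mm above the bench, on the right-hand ear of the base; the flat dark arm leads from here to the orange handle, 27 to 35 mm above the bench.
- lever (a joint): Clamp lever angle in rad, growing clockwise seen from above, that is, the handle swings towards the robot. At 0 (open) the arm points straight out to the base's -y side, at 1.2 it is on its stop (clamped). It starts open between 0 and 0.25, stays where it is left, and takes about 2 N at the handle.
- indexer: Fixed grey base of the indexing table, 200 by 160 mm, 20 mm high, with an ear on its -y side for the lever. Origin on the bench under the dial's axis; x points away from the robot, y to its left. Under the disc is a steel star wheel (12 lobes, 126 mm across); on the +x side a dark roller housing 90 to 120 mm from the axis, top 48 mm above the bench.
- mug: White mug, 84 mm across, 90 mm high, standing loose on the bench well to one side of the indexing table. Origin at the centre of its underside, z up.
- jar: Glass jar with a steel cap, 64 mm across, 85 mm high, standing loose on the bench well to one side of the indexing table. Origin at the centre of its underside, z up.

How it is judged:
On the way:
1. the dial rests three clicks clockwise of its start while the lever is still open (distance of red_post from where it was at the start of the episode between 0.0655 and 0.0757 m and value of joint lever below 0.5 rad), for 0.2 s.
At the end, for the whole second after the job is handed in: The dial rests three clicks (90 degrees, within about 8 degrees) clockwise of where it started, so the red post's top is 65.5 to 75.7 mm from its starting place (the end stops do not allow three clicks the other way), and the lever is at its stop (over 1.0 rad of 1.2) (distance of red_post from where it was at the start of the episode between 0.0655 and 0.0757 m and value of joint lever above 1 rad and velocity of joint dial between -0.1 and 0.1 rad/s); the robot touches nothing.
It fails at once if the mug or the jar is knocked over (angle between any of mug, jar's own z axis and vertical above 0.6 rad).
It also fails if it takes over 64 s, if anything falls off the work surface, if the arm or the gripper's body presses on something with over 40 N, if the wrist force passes 120 N, or if a joint passes its speed limit or range.

## Robot

A 7-joint arm with a two-finger parallel gripper is mounted at the origin on the work surface. World frame = base frame: x ahead of the robot, y to its left, z up, the work surface at z = 0. Lengths are in m, angles in rad, forces in N, time in s.
With the tool pointing down it reaches from about 0.4 to 0.9 m from the base axis. Payload 5.5 kg.
Tool frame: the origin (TCP) lies at the very end of the fingers, on their centre line; the grasp point (between the pads) lies robot.pinch_z behind it (robot.pinch_z is the distance from the TCP to the grasp point, in m); z points along the fingers, y is the line along which they close (so a half turn about z gives the same grasp; the last joint's range is limited). The gripper opens to 92 mm and grips with 3 to 60 N. Pads are 19 mm wide; open, the fingers measure 130 mm over their backs; the gripper's body (75 mm by 190 mm) begins 47 mm behind the grasp point.
Start: joints at [1.512, 0.501, -0.427, 1.55, 0.221, 1.138, -0.21], TCP at [0.206, -0.617, 0.227] pointing down, gripper open.
Joint ranges: [-2.88, 2.88], [-0.31, 2.03], [-1.54, 1.56], [0.2, 2.42], [-1.41, 4.55], [0.19, 2.02], [-2.57, 2.57]. Speed limits (rad/s): [2.57, 2.57, 3.14, 3.14, 3.14, 3.14, 3.14].

## Interface

Orientations are given as a rotation vector (axis times angle).
In Python, from station import robot gives the robot as it stands. The module is installed in compiled form; this text tells all that it offers.
- The arm moves only by the tool drive_tool, never from a script. Its argument "rows" is a list of rows, each a list of 5 numbers: the finger opening in mm, from 0 to 91.8, then the shift along the tool's x, y, z in mm, then the turn about the tool's z in degrees. A call has 1 to 10 rows; each row shifts and turns the commanded pose from where the row before left it, along the tool's axes as they then stand; what a row does not reach is not made up. A row lasts 1/8 s, in which the tool goes at most 62.5 mm and 10.7 degrees, less where a joint would pass 70% of its speed; a pose out of reach is approached as far as the arm can. A call with a gripper value outside its range is refused whole. The fingers move at their own pace and stop on an object; "grip_force" is the grip in N (left out, the last holds). Time passes only in rows, so rows that do not move let the fingers close. It gives the time, the measured TCP pose, the force, the opening and the grip force at its end, in the units of the state.
- robot.get_state(): the state, without advancing time (a new reading comes with each control period).
- robot.get_image(name): name is "scene" or "top" or "wrist"; returns a dict with "img" (400x640x3 uint8, blue, green, red), "intrinsics" (3x3 intrinsics, pixels), "distortion" ([k1, k2, p1, p2, k3] as OpenCV has them; the pictures are not rectified), "eye" and "rotation" of the camera in the world; the wrist camera has in their place "T_tool_cam" (4x4, takes a point from camera to tool coordinates, whose origin is the TCP and whose axes are the flange's). Camera axes: x right, y down, z forward; pixel columns grow to the right and rows downward; lengths in m; the calibration is good to about 2 mm. A picture is of the moment at which its call begins: read the wrist's pose just before it. There is no depth.
- robot.finish_job(): hands the job in; it is judged then, once.
The state is a dict: "t": time; "joint_positions": joint angles; "dq": joint speeds; "tau": joint torques, N m; "eef_pos": TCP position; "orientation": TCP orientation; "force": force on the tool from outside, world axes, zero at the start; "ft_torque": the same for the moment, N m; "finger_gap": finger opening in m; "gripper_force": force on a finger pad.
Only numpy, scipy, OpenCV 4.12 (cv2) and the standard library are available. Lean on these libraries where they do the work, as an engineer would, in place of code of your own. Each camera call takes 0.05 s, during which the arm holds its last target. There are 200 camera calls.

## Working session

There is one attempt and no reset: what is moved stays moved. The work goes in short steps, Python scripts to look and compute and a tool call to move; the robot and the scene stay as the last step left them, time stands still between calls to the robot, and variables do not carry over. Pictures are saved under pics/ and viewed, at most 10 in all, crops included, and the job is handed in when it is done.

Besides the shell and the picture viewer there is one more tool, called after "Emit:" as name([rows], argument=value, ...), one row to a line, values as JSON. drive_tool: Moves the arm, as the interface text tells. Its arguments: {"type":"object","properties":{"rows":{"type":"array","items":{"type":"array","items":{"type":"number"}}},"grip_force":{"type":"number"}},"required":["rows"]}

```bash
mkdir -p pics; python3 - <<'E'
from station import robot
import cv2,pickle
s=robot.get_state();print(s['t'],s['eef_pos'],s['orientation'],s['finger_gap'],robot.pinch_z)
for n in('scene','top'):
    d=robot.get_image(n);pickle.dump(d,open(f'{n}.pkl','wb'));cv2.imwrite(f'pics/{n}0.png',d['img']);print(n,d['eye'],d['intrinsics'],d['distortion'])
E
```

```text
0.0 [ 0.20532717 -0.61598992  0.22568413] [-3.09911295e+00 -5.03149846e-01  3.92199844e-04] 0.09147463092455788 0.0188
scene [ 0.96656604 -0.55631648  1.14349246] [[403.79407221   0.         315.40294444]
 [  0.         403.79407221 202.00411996]
 [  0.           0.           1.        ]] [-0.00514337  0.          0.          0.          0.        ]
top [ 0.49244781 -0.02875598  1.12316297] [[373.25208419   0.         319.69747596]
 [  0.         373.25208419 196.01667672]
 [  0.           0.           1.        ]] [-0.08432045  0.          0.          0.          0.        ]
```

View pics/top0.png

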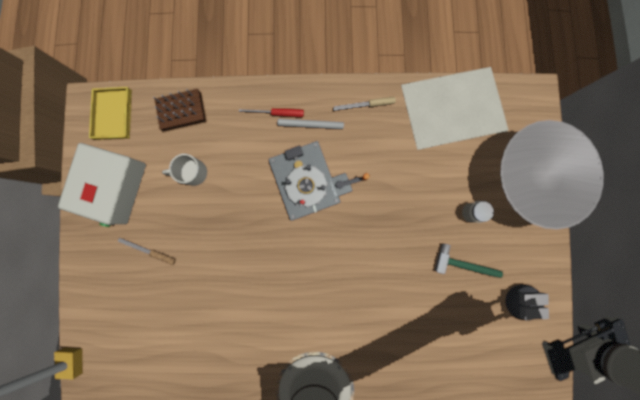

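View pics/scene0.png

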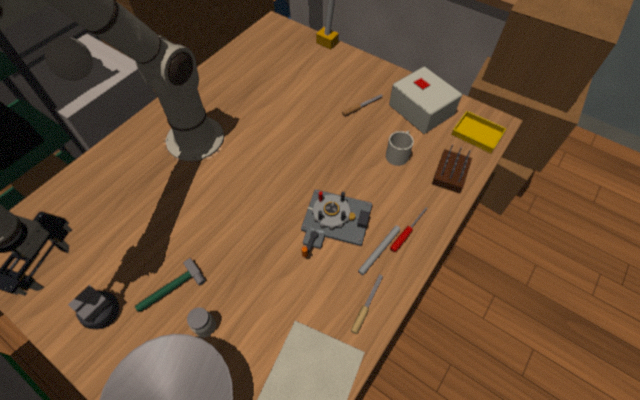

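The top view shows the dial at about (306,186), red post near (302,202), lever handle near (364,177), mug (185,169) and jar (480,212). I'll enlarge both views for more precise pixels.

```bash
cat > h.py <<'E'
import numpy as np,cv2,pickle
def ray(d,uv,z):
    p=cv2.undistortPoints(np.array([[uv]],float),d['intrinsics'],np.array(d['distortion']))[0,0]
    v=np.array(d['rotation'])@np.array([p[0],p[1],1]);e=np.array(d['eye']);return e+v*(z-e[2])/v[2]
def proj(d,P):
    R=np.array(d['rotation']);P=np.atleast_2d(P).astype(float)
    return cv2.projectPoints(P,cv2.Rodrigues(R.T)[0],-R.T@np.array(d['eye']),d['intrinsics'],np.array(d['distortion']))[0][:,0]
E
python3 - <<'E'
from h import *
a=pickle.load(open('top.pkl','rb'))['img'][135:225,260:375];b=pickle.load(open('scene.pkl','rb'))['img'][180:262,290:382]
f=lambda i:cv2.resize(i,None,fx=6,fy=6,interpolation=cv2.INTER_CUBIC)
a=f(a)
cv2.imwrite('pics/ca.png',a);cv2.imwrite('pics/cb.png',f(b))
for n in('top','scene'):
    d=pickle.load(open(n+'.pkl','rb'));i=d['img'].astype(int);B,G,R=i[...,0],i[...,1],i[...,2]
    print(n,d['rotation'])
    x0,y0,x1,y1=(260,135,375,225) if n=='top' else (290,180,382,262)
    for nm,m in(('red',(R>100)&(G<60)&(B<70)),('or',(R>150)&(G>50)&(G<125)&(B<60))):
        y,x=np.nonzero(m[y0:y1,x0:x1]);print(nm,len(x),x.mean()+x0 if len(x) else 0,y.mean()+y0 if len(x) else 0, sorted(zip(x+x0,y+y0))[:40] if len(x)<15 else '')
E
```

```text
top [-2.16159857  2.19873751 -0.07596548]
red 0 0 0 []
or 2 364.5 177.5 [(np.int64(364), np.int64(177)), (np.int64(365), np.int64(178))]
scene [-2.46903536 -0.79036738  0.239338  ]
red 16 314.4375 214.625 
or 38 319.89473684210526 237.05263157894737
```

View pics/ca.png

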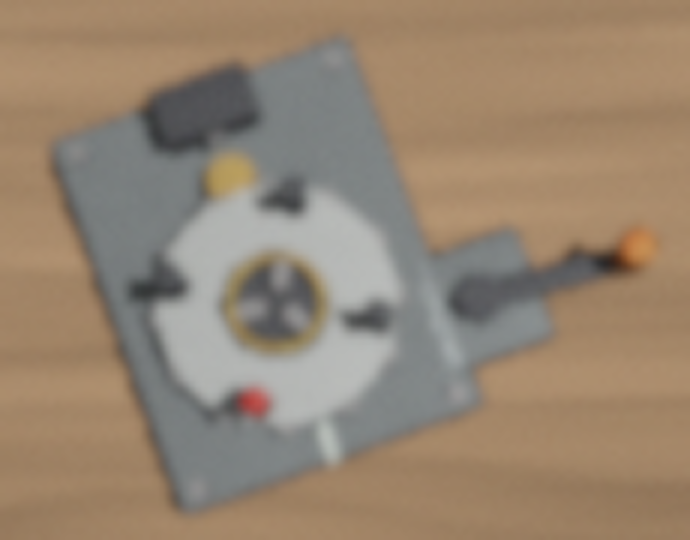

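View pics/cb.png

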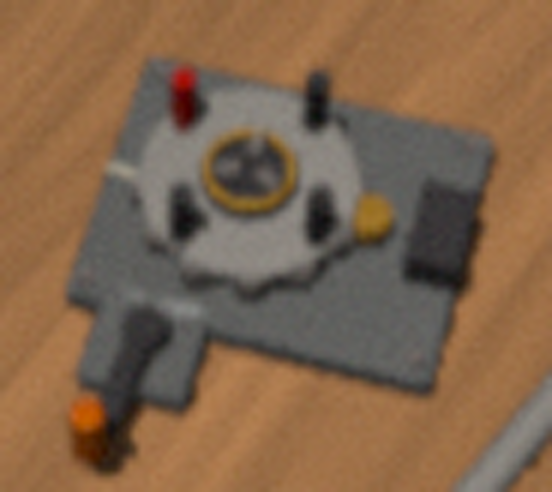

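The top crop shows base corners at (340,40),(55,145),(190,510),(478,400), ring (275,302), red post (258,400), pivot (475,298) and handle (637,243). The scene crop shows red top (184,75), handle top (88,412) and ring (249,172).

```bash
cat > h.py <<'E'
import numpy as np,cv2,pickle
def fix(d):
    R=np.array(d['rotation'],float);return cv2.Rodrigues(R)[0] if R.size==3 else R
def ray(d,uv,z):
    p=cv2.undistortPoints(np.array([[uv]],float),d['intrinsics'],np.array(d['distortion']))[0,0]
    v=fix(d)@np.array([p[0],p[1],1]);e=np.array(d['eye']);return (e+v*(z-e[2])/v[2])[:2]
E
python3 - <<'E'
from h import *
T=pickle.load(open('top.pkl','rb'));S=pickle.load(open('scene.pkl','rb'))
t=lambda x,y,z:ray(T,((x+.5)/6-.5+260,(y+.5)/6-.5+135),z)
s=lambda x,y,z:ray(S,((x+.5)/6-.5+290,(y+.5)/6-.5+180),z)
np.set_printoptions(precision=4,suppress=True)
C=[t(x,y,.02) for x,y in((340,40),(55,145),(190,510),(478,400))];print(C,np.mean(C,0))
e=C[0]-C[3];f=C[1]-C[2];print('yaw',[np.degrees(np.arctan2(v[1],v[0])) for v in(e,f)],np.linalg.norm(e),np.linalg.norm(C[0]-C[1]))
print('ring',t(275,302,.058),s(249,172,.058))
print('red',t(258,400,.089),s(184,75,.089))
print('darkR',t(378,318,.089),s(180,195,.089),s(316,195,.089),s(318,80,.089))
print('piv',t(475,298,.035),s(150,330,.035),'hand',t(637,243,.076),s(88,412,.076))
print('mug',ray(T,(184,170),.09),'jar',ray(T,(481,211),.085))
E
```

```text
[array([ 0.7409, -0.0156]), array([0.6904, 0.1276]), array([0.5074, 0.062 ]), array([ 0.5593, -0.0808])] [0.6245 0.0233]
yaw [np.float64(19.74794730532755), np.float64(19.717694549367298)] 0.19296757470437334 0.15181669033457842
ring [0.6056 0.0171] [0.6115 0.0124]
red [0.5568 0.0243] [0.5601 0.0258]
darkR [ 0.594  -0.0319] [ 0.6008 -0.0355] [0.6572 0.0046] [0.6191 0.0638]
piv [ 0.6083 -0.0796] [ 0.6165 -0.0842] hand [ 0.6287 -0.1546] [ 0.6311 -0.1558]
mug [0.651  0.3593] jar [ 0.5207 -0.4775]
```

Emit:
drive_tool([
  [40,28,-21.4,0,0],
  [40,28,-21.4,0,0],
  [40,28,-21.4,0,0],
  [40,28,-21.4,0,0],
  [40,28,-21.4,0,0],
  [40,28,-21.4,0,0],
  [40,28,-21.4,0,0],
  [40,28,-21.4,0,0],
  [40,28,-21.4,0,0],
  [40,28,-21.4,0,0],
])

```text
t: 1.35
eef_pos: [0.4038, -0.3239, 0.2264]
orientation: [-3.101, -0.503, 0.001]
force: [0.7, -0.2, 0.0]
finger_gap: 0.0399
gripper_force: 0.0
```

Emit:
drive_tool([
  [40,28,-21.4,0,0],
  [40,28,-21.4,0,0],
  [40,28,-21.4,0,0],
  [40,28,-21.4,0,0],
  [40,28,-21.4,0,0],
  [40,28,-21.4,0,0],
  [40,28,-21.4,0,0],
  [40,28,-21.4,0,0],
  [40,28,-21.4,0,0],
  [40,28,-21.4,0,0],
])

```text
t: 2.6
eef_pos: [0.6017, -0.0327, 0.2262]
orientation: [-3.101, -0.503, 0.001]
force: [1.0, -0.3, -0.4]
finger_gap: 0.0402
gripper_force: 0.0
```

Emit:
drive_tool([
  [40,0,0,0,-9],
  [40,0,0,0,-9],
  [40,0,0,0,-9],
  [40,0,0,0,-9],
  [40,0,0,0,-9],
  [40,0,0,0,-9],
  [40,0,0,0,-8],
  [40,0,0,0,0],
  [40,0,0,0,0],
])

```text
t: 3.72
eef_pos: [0.6013, -0.0336, 0.2265]
orientation: [-2.401, -2.025, 0.0]
force: [-0.3, -0.6, -0.4]
finger_gap: 0.0403
gripper_force: 0.0
```

```bash
cat >> h.py <<'E'
def wcam(s,d):
    M=np.eye(4);M[:3,:3]=cv2.Rodrigues(np.array(s['orientation'],float))[0];M[:3,3]=s['eef_pos']
    M=M@np.array(d['T_tool_cam']);return dict(d,rotation=M[:3,:3],eye=M[:3,3])
def yaw(s):
    R=cv2.Rodrigues(np.array(s['orientation'],float))[0];return np.degrees(np.arctan2(R[1,0],R[0,0]))
E
cat > look.py <<'E'
import sys
from station import robot
from h import *
s=robot.get_state();d=wcam(s,robot.get_image('wrist'));pickle.dump(d,open(sys.argv[1]+'.pkl','wb'));cv2.imwrite(f'pics/{sys.argv[1]}.png',d['img'])
print(s['t'],s['eef_pos'],yaw(s),s['joint_positions'],s['force'],s['finger_gap'])
E
python3 look.py w1
```

```text
3.725 [ 0.60132385 -0.033582    0.22648943] 80.27627142023329 [ 0.67422634  0.54070195 -0.91480817  1.66492509  0.45939006  1.16708642
 -0.52681229] [-0.31271717 -0.57313692 -0.37172613] 0.0402808830246569
```

View pics/w1.png

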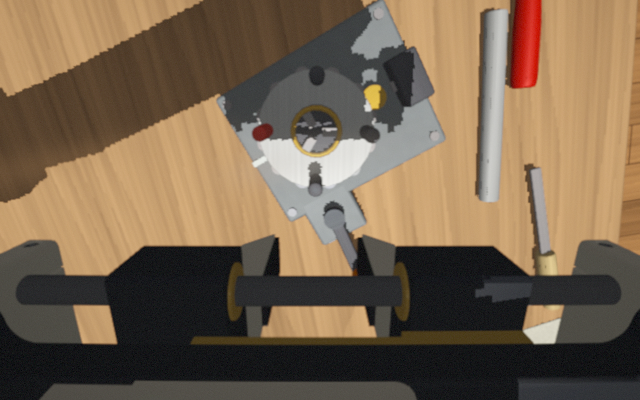

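The wrist view shows the dial ring at (316,131), red post (263,131), far dark (316,75)/(369,133) and right post (315,188), which is straight ahead between the fingers.

```bash
python3 - <<'E'
from h import *
d=pickle.load(open('w1.pkl','rb'));print(d['eye'],d['rotation'][:,2])
for n,u,z in(('ring',(316.5,131),.058),('red',(263,132),.089),('left',(316.5,75),.089),('far',(369,133),.089),('right',(315,188),.089),('rightlow',(315,170),.089),('piv',(333,216),.035)):print(n,ray(d,u,z))
E
```

```text
[0.61391201 0.04050465 0.38440473] [-0.04659276 -0.27457326 -0.96043669]
ring [0.6082778 0.0154462]
red [0.5624633  0.02493205]
left [0.61667765 0.06335906]
far [0.65390721 0.00836882]
right [ 0.59870032 -0.03262378]
rightlow [ 0.60157597 -0.01610228]
piv [ 0.61014921 -0.08101136]
```

Emit:
drive_tool([
  [32,0,-2.3,20,0],
  [32,0,0,35,0],
  [32,0,0,35,0],
  [32,0,0,35,0],
  [32,0,0,20,0],
  [32,0,0,14,0],
  [32,0,0,0,0],
  [32,0,0,0,0],
])

```text
t: 4.78
eef_pos: [0.6001, -0.0329, 0.0688]
orientation: [2.398, 2.028, 0.002]
force: [0.4, -0.2, -0.0]
finger_gap: 0.0322
gripper_force: 0.0
```

```bash
python3 - <<'E'
import numpy as np
# per-row arc step in the tool frame: turn +k deg about tool z (cw); position at radius 50 on tool -x side of centre
for k in (3,4.5,5):
    a=np.radians(k)
    # tool axes: x towards axis, y; z down => centre at (50,0); cw rotation seen from above = +z turn
    R=np.array([[np.cos(a),-np.sin(a)],[np.sin(a),np.cos(a)]])
    c=np.array([50.3,0]);print(k,c-R@c)
E
```

```text
3 [ 0.0689344 -2.6324986]
4.5 [ 0.15505811 -3.94649252]
5 [ 0.19140669 -4.38393386]
```

Emit:
drive_tool([
  [32,0.07,-2.63,0,3],
  [32,0.07,-2.63,0,3],
  [32,0.07,-2.63,0,3],
  [32,0.07,-2.63,0,3],
  [32,0.07,-2.63,0,3],
  [32,0.07,-2.63,0,3],
  [32,0.07,-2.63,0,3],
  [32,0.07,-2.63,0,3],
  [32,0.07,-2.63,0,3],
  [32,0.07,-2.63,0,3],
])

```text
t: 6.02
eef_pos: [0.5772, -0.0229, 0.0694]
orientation: [2.842, 1.334, 0.005]
force: [0.6, 0.6, 0.4]
finger_gap: 0.0321
gripper_force: 0.0
```

Emit:
drive_tool([
  [32,0.07,-2.63,0,3],
  [32,0.07,-2.63,0,3],
  [32,0.07,-2.63,0,3],
  [32,0.07,-2.63,0,3],
  [32,0.07,-2.63,0,3],
  [32,0.07,-2.63,0,3],
  [32,0.07,-2.63,0,3],
  [32,0.07,-2.63,0,3],
  [32,0.07,-2.63,0,3],
  [32,0.07,-2.63,0,3],
])

```text
t: 7.28
eef_pos: [0.5618, -0.0012, 0.0693]
orientation: [3.092, 0.554, 0.004]
force: [-0.4, -0.2, -0.2]
finger_gap: 0.0318
gripper_force: 0.0
```

Emit:
drive_tool([
  [32,0.07,-2.63,0,3],
  [32,0.07,-2.63,0,3],
  [32,0.07,-2.63,0,3],
  [32,0.07,-2.63,0,3],
  [32,0.07,-2.63,0,3],
  [32,0.07,-2.63,0,3],
  [32,0.07,-2.63,0,3],
  [32,0.07,-2.63,0,3],
  [32,0.07,-2.63,0,3],
  [32,0.07,-2.63,0,3],
])

```text
t: 8.52
eef_pos: [0.5592, 0.0251, 0.0692]
orientation: [-3.13, 0.264, -0.004]
force: [0.0, -0.7, 0.4]
finger_gap: 0.032
gripper_force: 0.0
```

Emit:
drive_tool([
  [32,0,0,0,0],
  [32,0,0,0,0],
  [32,0,0,-20,0],
  [32,0,0,-35,0],
  [32,0,0,-35,0],
  [32,0,0,-35,0],
  [32,0,0,0,0],
  [32,0,0,0,0],
])

```text
t: 9.52
eef_pos: [0.5579, 0.0246, 0.1933]
orientation: [3.13, -0.262, 0.001]
force: [-0.2, -0.0, -1.3]
finger_gap: 0.032
gripper_force: 0.0
```

```bash
python3 look.py w2
```

```text
9.525 [0.55789869 0.02456753 0.19327516] -9.562410524485257 [ 0.31656671  0.38573202 -0.50869114  1.81592582  0.22071278  0.99557519
 -2.01937932] [-0.17690562 -0.00771286 -1.31436779] 0.03200455581620947
```

View pics/w2.png

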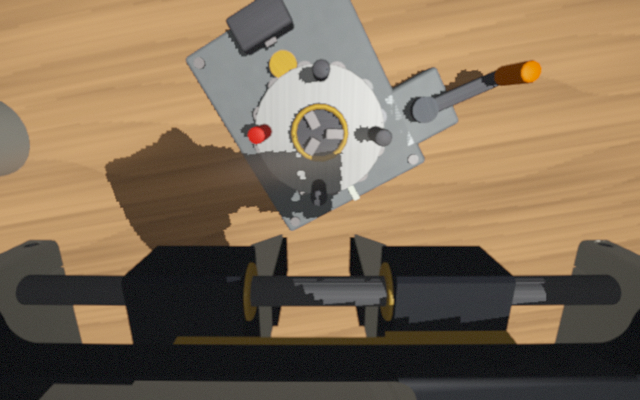

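The red post is now on the left at (257,134), the handle top is at (532,71), and the pivot is at (424,108).

```bash
python3 - <<'E'
from h import *
d=pickle.load(open('w2.pkl','rb'))
red=ray(d,(257,134),.089);print('red',red,np.linalg.norm(red-[.5615,.0245]),np.degrees(np.arctan2(*(red-[.608,.0155])[::-1])))
h=ray(d,(532,71),.076);p=ray(d,(424,107),.037);print(h,p,np.linalg.norm(h-p))
E
```

```text
red [0.6174892 0.0627177] 0.06778925481662973 78.63679897429606
[ 0.62905598 -0.15770901] [ 0.61318264 -0.08316014] 0.07622006138030213
```

Emit:
drive_tool([
  [36,0,0,0,-10.3],
  [36,0,0,0,-10.3],
  [36,0,0,0,-10.3],
  [36,0,0,0,-10.3],
  [36,0,0,0,-10.3],
  [36,0,0,0,-10.3],
  [36,0,0,0,-10.3],
  [36,0,0,0,-10.3],
  [36,0,0,0,-10.3],
  [36,0,0,0,-10.3],
])

```text
t: 10.82
eef_pos: [0.5571, 0.0248, 0.1915]
orientation: [-2.145, -2.292, 0.002]
force: [-0.6, -0.2, -0.5]
finger_gap: 0.0359
gripper_force: 0.0
```

Emit:
drive_tool([
  [36,0,0,0,-10.3],
  [36,0,0,0,0],
  [36,0,0,0,0],
])

```text
t: 11.2
eef_pos: [0.5576, 0.0248, 0.1921]
orientation: [-1.943, -2.467, 0.001]
force: [-1.0, 1.0, 0.3]
finger_gap: 0.0361
gripper_force: 0.0
```

```bash
python3 - <<'E'
from station import robot
from h import *
s=robot.get_state();R=cv2.Rodrigues(np.array(s['orientation']))[0]
print(yaw(s),s['joint_positions'],s['eef_pos'],1000*R.T@(np.array([.629,-.1565,.050])-s['eef_pos']))
r=75.5
for k in(3,4):
    a=np.radians(k);print(k,r*(1-np.cos(a)),-r*np.sin(a))
E
```

```text
103.53986808248601 [ 0.61922889  0.50359753 -0.92661937  1.80686247  0.45644502  1.06352701
 -0.24104373] [0.55759575 0.02475032 0.19211328] [-193.02317422   27.14557865  141.95634118]
3 0.10347012602967559 -3.9513646963422597
4 0.18391420538327308 -5.26661376768146
```

Emit:
drive_tool([
  [38,-32.2,4.5,0,0],
  [38,-32.2,4.5,0,0],
  [38,-32.2,4.5,0,0],
  [38,-32.2,4.5,0,0],
  [38,-32.2,4.5,0,0],
  [38,-32.2,4.5,0,0],
  [38,0,0,30,0],
  [38,0,0,30,0],
  [38,0,0,10,0],
  [38,0,0,0,0],
])

```text
t: 12.45
eef_pos: [0.6299, -0.1561, 0.1224]
orientation: [-1.94, -2.47, 0.001]
force: [1.2, -0.3, 0.4]
finger_gap: 0.038
gripper_force: 0.0
```

Emit:
drive_tool([
  [38,0,0,15,0],
  [38,0,0,15,0],
  [38,0,0,15,0],
  [38,0,0,15,0],
  [38,0,0,10,0],
  [38,0,0,0,0],
])

```text
t: 13.2
eef_pos: [0.6294, -0.1562, 0.0516]
orientation: [-1.939, -2.47, 0.001]
force: [-1.4, 0.5, 0.7]
finger_gap: 0.0379
gripper_force: 0.0
```

Emit:
drive_tool([
  [38,0.18,-5.27,0,4],
  [38,0.18,-5.27,0,4],
  [38,0.18,-5.27,0,4],
  [38,0.18,-5.27,0,4],
  [38,0.18,-5.27,0,4],
  [38,0.18,-5.27,0,4],
  [38,0.18,-5.27,0,4],
  [38,0.18,-5.27,0,4],
  [38,0.18,-5.27,0,4],
  [38,0.18,-5.27,0,4],
])

```text
t: 14.45
eef_pos: [0.58, -0.152, 0.0536]
orientation: [2.668, 1.653, 0.003]
force: [1.2, -2.3, -0.9]
finger_gap: 0.0383
gripper_force: 1.4
```

Emit:
drive_tool([
  [38,0.18,-5.27,0,4],
  [38,0.18,-5.27,0,4],
  [38,0.18,-5.27,0,4],
  [38,0.18,-5.27,0,4],
  [38,0.18,-5.27,0,4],
  [38,0.1,-3.95,0,3],
])

```text
t: 15.2
eef_pos: [0.5555, -0.1341, 0.0535]
orientation: [2.944, 1.088, 0.001]
force: [0.7, -3.9, -0.9]
finger_gap: 0.0384
gripper_force: 1.4
```

Emit:
drive_tool([
  [38,0.0,-2,0,1.5],
  [38,0,-2,0,1.5],
  [38,0,0,0,0],
])

```text
t: 15.58
eef_pos: [0.5528, -0.1294, 0.0531]
orientation: [2.972, 1.016, 0.001]
force: [0.1, -2.4, 0.6]
finger_gap: 0.0379
gripper_force: 1.2
```

Emit:
drive_tool([
  [38,0,-2,0,1.5],
  [38,0,-2,0,1.5],
  [38,0,0,0,0],
])

```text
t: 15.95
eef_pos: [0.55, -0.1255, 0.0528]
orientation: [-2.998, -0.938, -0.0]
force: [0.5, -0.6, 1.1]
finger_gap: 0.0376
gripper_force: 0.8
```

Emit:
drive_tool([
  [38,0,-2,0,1.5],
  [38,0,0,0,0],
])

```text
t: 16.2
eef_pos: [0.5493, -0.1243, 0.0528]
orientation: [3.01, 0.898, 0.002]
force: [3.0, -2.3, -0.1]
finger_gap: 0.038
gripper_force: 1.5
```

Emit:
drive_tool([
  [38,0,-2,0,0],
  [38,0,0,0,0],
])

```text
t: 16.45
eef_pos: [0.5492, -0.1242, 0.0528]
orientation: [3.009, 0.897, 0.004]
force: [5.5, -5.1, -5.5]
finger_gap: 0.0379
gripper_force: 3.7
```

Emit:
drive_tool([
  [38,0,-2,0,0],
  [38,0,0,0,0],
])

```text
t: 16.7
eef_pos: [0.5492, -0.1241, 0.0529]
orientation: [3.007, 0.895, 0.007]
force: [9.6, -8.5, -7.9]
finger_gap: 0.0381
gripper_force: 5.9
```

The force is climbing without motion, so the lever is on its stop. I'll back off, centre on the handle and lift.

Emit:
drive_tool([
  [38,0,6,0,0],
  [38,0,7,0,0],
  [38,0,0,0,0],
  [38,0,0,-15,0],
  [38,0,0,-30,0],
  [38,0,0,-40,0],
  [38,0,0,-40,0],
  [38,-20,0,0,0],
  [38,0,0,0,0],
  [38,0,0,0,0],
])

```text
t: 17.95
eef_pos: [0.5362, -0.1429, 0.1769]
orientation: [-3.01, -0.898, 0.002]
force: [0.8, 0.5, -1.2]
finger_gap: 0.0379
gripper_force: 0.0
```

```bash
python3 look.py w3; python3 - <<'E'
from station import robot
import cv2
i=robot.get_image('scene')['img'][150:290,250:410];cv2.imwrite('pics/s3.png',cv2.resize(i,None,fx=4,fy=4,interpolation=cv2.INTER_CUBIC))
E
```

```text
17.95 [ 0.5361915  -0.14286542  0.17694773] 33.21749867221152 [ 0.67448034  0.41505017 -0.57825887  1.83523325  0.26972448  0.97175111
 -1.00996959] [ 0.82222726  0.5343633  -1.18695395] 0.03789222025407455
```

View pics/w3.png

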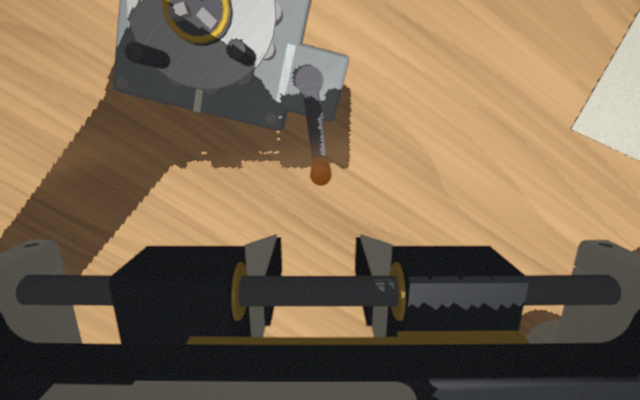

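View pics/s3.png

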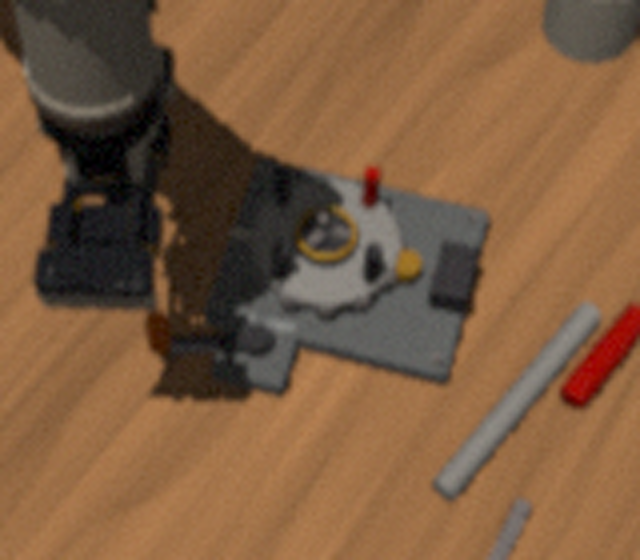

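The wrist view shows the handle at (320,165) and pivot at (307,78), swung towards the robot and clear of the gripper. In the scene crop the red post is at (372,175), still in the third click. I'll check the lever angle and hand in if it passes.

```bash
python3 - <<'E'
from station import robot
from h import *
d=pickle.load(open('w3.pkl','rb'));h=ray(d,(320,164),.076);p=ray(d,(307,77),.037);v=h-p
a=np.radians(19.7-90)-np.arctan2(v[1],v[0])
S=pickle.load(open('scene.pkl','rb'));r=ray(S,((372+.5)/4-.5+250,(174+.5)/4-.5+150),.089)
D=np.linalg.norm(r-[.5601,.0258]);print(h,p,np.linalg.norm(v),'lever',a,'red',r,D)
if a>1.08 and .064<D<.077: print(robot.finish_job())
E
```

```text
[ 0.56141422 -0.12810056] [ 0.61189485 -0.08201397] 0.06835398750283143 lever 1.17469896916083 red [0.6196778  0.06319413] 0.07034085194782508
the job is handed in; nothing more can be done
None
```

The job is handed in: the dial rests three clicks clockwise of its start (red post measured 70 mm from its starting place), the lever is on its stop at about 1.17 rad, and the arm was clear of everything and never went near the mug or jar; no verdict came back.

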